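# Zero a bench burr mill and set it six clicks coarser

## Robot

A 6-joint arm with a two-finger parallel gripper is mounted at the origin on the work surface. World frame = base frame: x ahead of the robot, y to its left, z up, the work surface at z = 0. Lengths are in m, angles in rad, forces in N, time in s.
With the tool pointing down it reaches from about 0.3 to 0.775 m from the base axis. Payload 14.6 kg.
Tool frame: the origin (TCP) lies at the very end of the fingers, on their centre line; the grasp point (between the pads) lies 19 mm behind it; y points along the fingers, x is the direction in which the jaws open and shut, and the axes are right-handed (so a half turn about y gives the same grasp; the last joint's range is limited). The gripper opens to 94 mm and grips with 3 to 60 N. Pads are 16 mm wide; open, the fingers measure 119 mm over their backs; the gripper's body (75 mm by 177 mm) begins 78 mm behind the grasp point.
Start: joints at [-1.402, 0.3, 1.521, -0, 1.321, -0.067], TCP at [0.128, -0.535, 0.205] pointing down, gripper open.
Joint ranges: [-3.03, 3.03], [-0.79, 2.21], [0.23, 2.52], [-1.04, 4.18], [0, 3.07], [-2.55, 2.55]. Speed limits (rad/s): [2.22, 2.22, 2.57, 3.14, 3.14, 3.14].

## Interface

Orientations are given as [roll, pitch, yaw] about the fixed x, y, z axes, in that order (R = Rz(yaw) Ry(pitch) Rx(roll)).
In Python, from station import * gives the robot as it stands.
- The arm moves only by the tool send_rows, never from a script. Its argument "series" is text: rows parted by semicolons, each of 7 numbers parted by spaces: the turn, a rotation vector about the tool's x, y, z in units of 5 degrees (1.0 is 5 degrees), then the shift along the tool's x, y, z in cm, then the opening, from -1 (shut) to 1 (fully open). A call has exactly 10 rows; each row is the pose to reach, as a shift and turn from the pose commanded when the call began, along the tool's axes at that moment; what a row does not reach only later rows make up. A row lasts 1/12 s, in which the tool goes at most 41.7 mm and 7.16 degrees, less where a joint would pass 70% of its speed; a pose out of reach is approached as far as the arm can. A call with a gripper value outside its range is refused whole. The fingers move at their own pace and stop on an object; "newtons" is the grip in N (left out, the last holds). Time passes only in rows, so rows that repeat a pose let the fingers close, or fill a call up. It gives the time, the measured TCP pose, the force and the opening at its end, in the units of the state.
- get_obs(): the state, without advancing time (a new reading comes with each control period).
- camera(name): name is "scene" or "top" or "wrist"; returns the picture (384x512x3 uint8, red, green, blue); there is no depth.
- camera_info(name): a dict with "K" (3x3 intrinsics, pixels), "R" (3x3) and "t" (3): a world point X has camera coordinates R X + t; the wrist camera has in their place "mount" (4x4, takes a point from camera to tool coordinates, whose origin is the TCP and whose axes are the tool frame's). Camera axes: x right, y down, z forward; pixel columns grow to the right and rows downward; lengths in m; the calibration is good to about 2 mm. A picture is of the moment at which its call begins: read the wrist's pose just before it. camera_info takes no time and is no camera call.
- hand_in(): hands the job in, once; it reports no verdict.
The state is a dict: "time_s": time; "qpos": joint angles; "joint_vel": joint speeds; "tau": joint torques, N m; "ee_pos": TCP position; "eef_rot": TCP orientation; "force": force on the tool from outside, world axes, zero at the start; "moment": the same for the moment, N m; "grip_width": finger opening in m.
Only numpy, scipy, OpenCV 4.12 (cv2) and the standard library are available. Lean on these libraries where they do the work, as an engineer would, in place of code of your own. Each camera call takes 0.05 s, during which the arm holds its last target. There are 200 camera calls.

## Task

The bakery's bench mill has just had its burrs changed, so set its grind afresh: turn the ribbed dial on top clockwise (seen from above) until you feel the burrs meet and it comes to its stop, finger-tight only and never forced, then turn it back exactly six clicks and let go with the dial resting in that click. Leave the cup, funnel, brush and everything else on the bench where they stand.

Things in the scene. Friction and masses are not known exactly. Their poses are not given: they have to be found in the camera images.
- mill: bench burr mill, fixed: white housing 118 x 108 mm in plan, 170 mm tall, on a base 215 x 116 mm (142 mm to the front of the origin, 73 mm to the back); on top a round aluminium deck, 176 mm above the bench; chute and spout in front (-x side) over the cup. Origin on the bench under the dial's axis; x points to the mill's back, z up.
- dial_top (a point): centre of the dial's top face, 226 mm above the bench, on its upright turning axis. The dial: round black ribbed collar, 52 mm across, 28 mm tall, with a 34 mm feed throat; below it a neck 47 mm across leaves 22 mm free above the deck. Grip it across the rim at any heading. z up, x towards the index tab. Clockwise from above closes the burrs to the stop, counter-clockwise opens.
- dial_grip (a point): on the dial's axis, half way up its rim (14 mm below the top; rubber, hardly slips). Feel of the stop (click zero, a stiff spring): torque climbs past that of a click, 0.2 N m at 0.026 rad beyond first touch, 0.4 at 0.087, 0.6 at 0.148; let go, the dial springs back to zero. Over 0.65 N m (0.17 rad) the burrs are forced and spoilt. Start: 1.0 to 3.2 rad open, in a click; it opens 5.3 rad at most.
- dial_tab (a point): small aluminium index tab, 8 x 5 mm, on the dial's rim, 21 mm from the axis; it shows the dial's heading but not where the stop is (that differs each time). 18 clicks to a turn, 20 degrees each. A spring ball drops into each click: about 0.1 N m resists leaving it, then it pulls on into the next; let go, the dial settles in the nearest click. Hardly any other friction.
- burr_gap (a joint): gap between the burrs inside the mill, in m: 0 where they just touch, only 0.00002 (0.02 mm) more for each click that the dial is opened (0.36 mm a turn), below 0 when pressed together. The reading's error is many clicks, so it cannot serve to find the stop or to count.
- catch_cup: steel catch cup, 62 mm across the rim, 66 mm tall, standing on the mill's base under the spout, not to be disturbed
- funnel: clear plastic feed funnel, lifted off and standing mouth down beside the mill, 86 mm wide, 85 mm tall, not to be disturbed
- brush: small cleaning brush lying beside the mill, 130 mm long, 20 mm wide, 14 mm thick, origin on the handle side of its ferrule, not to be disturbed
- jar_a: lidded glass jar of sprinkles, 80 mm wide, 135 mm tall, not to be disturbed
- jar_b: lidded glass jar of sprinkles, 80 mm wide, 135 mm tall, not to be disturbed
- jar_c: lidded glass jar of cocoa nibs, 80 mm wide, 105 mm tall, not to be disturbed
- ramekin: small white bowl, 86 mm wide, 45 mm tall, not to be disturbed
- palette_knife: wooden-handled spatula, 260 mm long, lying flat, not to be disturbed

How it is judged:
By the outcome, as a careful person would: the job done as asked, in the order asked, and still so for the second after the job is handed in, with the robot touching nothing.
It also fails if it takes over 72 s, if anything falls off the work surface, if the arm or the gripper's body presses on something with over 40 N, if the wrist force passes 120 N, or if a joint passes its speed limit or range.

## Working session

There is one attempt and no reset: what is moved stays moved. The work goes in short steps, Python scripts to look and compute and a tool call to move; the robot and the scene stay as the last step left them, time stands still between calls to the robot, and variables do not carry over. Pictures are saved under pics/ and viewed, on a budget of 10 in all, crops included, one or two more only if the job needs it, and the job is handed in when it is done.

Besides the shell and the picture viewer there is one more tool, called after "Emit:" as name(argument=value, ...) on one line, values as JSON. send_rows: Moves the arm, as the interface text tells. Its arguments: {"type":"object","properties":{"series":{"type":"string"},"newtons":{"type":"number"}},"required":["series"]}

```bash
mkdir -p pics; ls
python3 - <<'E'
from station import *
import cv2,numpy as np
o=get_obs();print(o)
a=camera("scene");b=camera("top")
cv2.imwrite("pics/a.png",a[:,:,::-1]);cv2.imwrite("pics/b.png",b[:,:,::-1])
for n in("scene","top","wrist"):print(n,camera_info(n))
E
```

```text
pics
{'time_s': 0.0, 'qpos': array([-1.40157200e+00,  3.00488593e-01,  1.52156063e+00, -1.68910069e-06,
        1.32070421e+00, -6.65791552e-02]), 'joint_vel': array([ 0.00020644, -0.00056319,  0.0013789 ,  0.00048706, -0.00062673,
       -0.00157409]), 'tau': array([-3.75242062e-04, -5.31805801e+01, -3.52741671e+01,  7.08246650e-02,
        2.43152253e-02, -5.69279723e-05]), 'ee_pos': array([ 0.12845802, -0.534525  ,  0.20488539]), 'eef_rot': array([-1.57072073e+00,  1.15830978e-03, -1.33499238e+00]), 'force': array([-0.39839497, -0.06573242, -0.38273353]), 'moment': array([-0.01068364,  0.01755865,  0.0191644 ]), 'grip_width': 0.0937702168405297}
scene {'K': array([[475.30859614,   0.        , 254.35664243],
       [  0.        , 475.30859614, 191.59499585],
       [  0.        ,   0.        ,   1.        ]]), 'R': array([[ 0.85419732,  0.51980598,  0.01219357],
       [ 0.40130697, -0.64419377, -0.65112756],
       [-0.33060497,  0.56108479, -0.75887035]]), 't': array([-0.376088  , -0.12767237,  1.76421748])}
top {'K': array([[448.57361005,   0.        , 261.26183866],
       [  0.        , 448.57361005, 188.52241354],
       [  0.        ,   0.        ,   1.        ]]), 'R': array([[-0.00620935, -0.99997666, -0.00284872],
       [-0.99085109,  0.0065367 , -0.13480132],
       [ 0.1348168 ,  0.00198563, -0.99086855]]), 't': array([-0.03957398,  0.50628112,  1.73076505])}
wrist {'K': array([[323.74228896,   0.        , 257.40196794],
       [  0.        , 323.74228896, 190.47330554],
       [  0.        ,   0.        ,   1.        ]]), 'mount': array([[ 9.99999462e-01, -8.74703814e-04,  5.56940184e-04,
        -1.43544358e-04],
       [-7.45531101e-04, -2.33153126e-01,  9.72439748e-01,
        -1.78260376e-01],
       [-7.20744412e-04, -9.72439641e-01, -2.33153652e-01,
         6.66766616e-02],
       [ 0.00000000e+00,  0.00000000e+00,  0.00000000e+00,
         1.00000000e+00]])}
```

View pics/a.png

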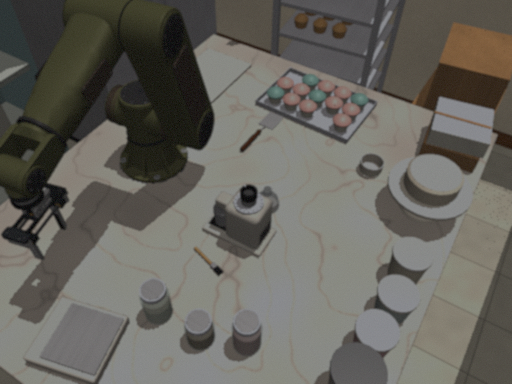

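View pics/b.png

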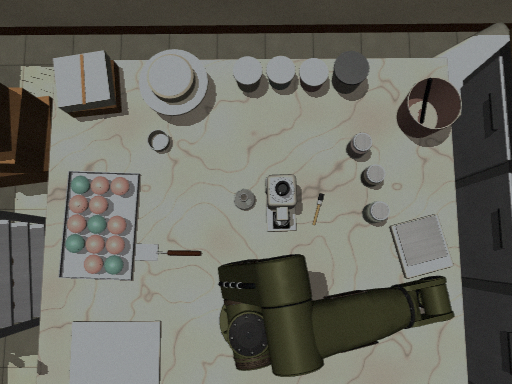

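The scene view shows the dial at about (249,193). In the top view it is at about (282,188), with the spout towards the robot, the funnel at (244,200) and the brush at (318,208). Next I'll locate the dial by its dark blob in both views.

```bash
cat > h.py <<'E'
import cv2,numpy as np
from scipy.spatial.transform import Rotation as Ro
from station import *
def cam(name):
    i=camera_info(name); K=i["K"]
    if name!="wrist": R,t=i["R"],i["t"]
    else:
        o=get_obs(); T=np.eye(4); T[:3,:3]=Ro.from_euler('xyz',o["eef_rot"]).as_matrix(); T[:3,3]=o["ee_pos"]
        M=np.linalg.inv(T@i["mount"]); R,t=M[:3,:3],M[:3,3]
    return K,R,t
def ray(c,u,z):
    K,R,t=c; d=R.T@np.linalg.inv(K)@[u[0],u[1],1]; o=-R.T@t
    return o+d*(z-o[2])/d[2]
def proj(c,X):
    K,R,t=c; p=K@(R@np.asarray(X)+t); return p[:2]/p[2]
def blob(g,u,r,th):
    m=np.zeros_like(g); cv2.circle(m,u,r,255,-1)
    m=((g<th)&(m>0)).astype(np.uint8)
    n,l,s,c=cv2.connectedComponentsWithStats(m); k=1+np.argmax(s[1:,4]); return c[k],s[k]
E
python3 - <<'E'
from h import *
for n,f,u in(("scene","a",(249,193)),("top","b",(282,188))):
    im=cv2.imread(f"pics/{f}.png"); g=im.max(2)
    for th in(40,55,70):
        c,s=blob(g,u,14,th); print(n,th,c,s,ray(cam(n),c,.216),ray(cam(n),c,.226))
E
```

```text
scene 40 [248.08743169 194.68306011] [241 186  15  17 183] [ 0.49157886 -0.12407885  0.216     ] [ 0.49602379 -0.13128534  0.226     ]
scene 55 [248.21631206 195.27304965] [241 185  16  22 282] [ 0.49306521 -0.12577187  0.216     ] [ 0.49749591 -0.13296214  0.226     ]
scene 70 [248.15359477 195.48039216] [240 185  17  22 306] [ 0.49332331 -0.12653011  0.216     ] [ 0.49775153 -0.13371312  0.226     ]
top 40 [281.87878788 187.81818182] [276 181  13  15  99] [ 0.4833114 -0.1158882  0.216    ] [ 0.48193788 -0.11544427  0.226     ]
top 55 [282.0875  187.85625] [275 181  15  15 160] [ 0.48317106 -0.11662232  0.216     ] [ 0.48179843 -0.1161737   0.226     ]
top 70 [282.09770115 187.9137931 ] [275 181  15  15 174] [ 0.48296603 -0.11665573  0.216     ] [ 0.48159471 -0.1162069   0.226     ]
```

Emit:
send_rows(series="0 -1 0 -1 -2 1.5 1; 0 -2.3 0 -3 -4 4 1; 0 -3.7 0 -5 -6 7 1; 0 -5 0 -7.5 -8 10 1; 0 -6.4 0 -10 -10 13.5 1; 0 -7.8 0 -12.5 -11.5 17 1; 0 -9.2 0 -15 -12.5 20.5 1; 0 -10.6 0 -17.5 -12.5 24 1; 0 -12 0 -20 -12.5 27.5 1; 0 -13.4 0 -22.5 -12.5 31 1")

```text
time_s: 0.93
ee_pos: [0.3664, -0.2553, 0.3306]
eef_rot: [-1.571, -0.0, -0.16]
force: [0.8, 0.6, -0.3]
grip_width: 0.0939
```

```bash
cat > go.py <<'E'
# shift/turn needed to bring the commanded tool to a world target
from h import *
import sys
def go(p,yaw):
    o=get_obs(); R=Ro.from_euler('xyz',o["eef_rot"]).as_matrix()
    G=Ro.from_euler('xyz',[-np.pi/2,0,yaw]).as_matrix()
    print("t",o["time_s"],"pos",o["ee_pos"].round(4),"rot",o["eef_rot"].round(4))
    print("turn",(Ro.from_matrix(R.T@G).as_rotvec(True)/5).round(2),"shift",(R.T@(np.array(p)-o["ee_pos"])*100).round(2))
E
python3 -c "
from go import *
go([.484,-.117,.33],1.57)"
```

```text
t 0.9333 pos [ 0.3664 -0.2553  0.3306] rot [-1.5711e+00 -4.0000e-04 -1.5990e-01]
turn [ 1.000e-02 -1.982e+01  0.000e+00] shift [ 9.4   0.06 15.53]
```

Emit:
send_rows(series="0 -1.4 0 1.2 0 2 1; 0 -2.8 0 2.4 0 4 1; 0 -4.2 0 3.6 0 6 1; 0 -5.6 0 4.8 0 8 1; 0 -7 0 6 0 10 1; 0 -8.4 0 7.2 0 12 1; 0 -9.8 0 8.2 0 13.5 1; 0 -11.2 0 9 0 14.8 1; 0 -12.6 0 9.4 0 15.5 1; 0 -14 0 9.4 0 15.5 1")

```text
time_s: 1.77
ee_pos: [0.4846, -0.1185, 0.3298]
eef_rot: [-1.57, -0.0, 1.064]
force: [-0.6, -0.9, -0.8]
grip_width: 0.0938
```

Emit:
send_rows(series="0 -1.4 0 0 0 0 1; 0 -2.8 0 0 0 0 1; 0 -4.2 0 0 0 0 1; 0 -5.5 0 0 0 0 1; 0 -5.8 0 0 0 0 1; 0 -5.8 0 0 0 0 1; 0 -5.8 0 0 0 0 1; 0 -5.8 0 0 0 0 1; 0 -5.8 0 0 0 0 1; 0 -5.8 0 0 0 0 1")

```text
time_s: 2.6
ee_pos: [0.4839, -0.1197, 0.3303]
eef_rot: [-1.571, -0.0, 1.562]
force: [-0.7, 0.1, -0.4]
grip_width: 0.0939
```

```bash
python3 -c "
from go import *
go([.484,-.117,.33],1.57)
print(get_obs()['qpos'].round(3))
c=cam('wrist'); im=camera('wrist')[:,:,::-1]
print(proj(c,[.484,-.117,.226]))
cv2.imwrite('pics/c.png',im)"
```

```text
t 2.6 pos [ 0.4839 -0.1197  0.3303] rot [-1.5707 -0.      1.5616]
turn [-0.  -0.1  0. ] shift [ 0.27  0.03 -0.01]
[-0.316  0.117  1.455  0.     1.57  -1.878]
[260.68865765 190.61658673]
```

View pics/c.png

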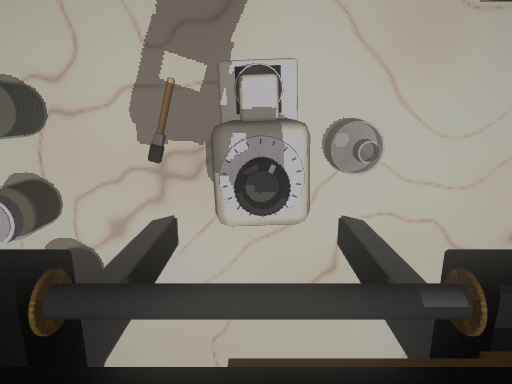

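The wrist view shows the dial at about (263,186) between the fingers, with the tab at about (273,170). I'll refine this with a mask of the rim.

Run:
```python
from h import *
im=cv2.imread("pics/c.png"); g=im.max(2); c=cam("wrist")
for th in(45,60,75):
    m=np.zeros_like(g); cv2.circle(m,(263,186),36,255,-1)
    m=((g<th)&(m>0)).astype(np.uint8)
    cs=max(cv2.findContours(m,cv2.RETR_EXTERNAL,cv2.CHAIN_APPROX_NONE)[0],key=cv2.contourArea)
    h=cv2.convexHull(cs); e=cv2.fitEllipse(h); (x,y),r=cv2.minEnclosingCircle(h)
    print(th,e,(x,y),r, ray(c,e[0],.226),ray(c,e[0],.216))
x=[ray(c,p,.226) for p in ((236,186),(290,186))];print(x)
cv2.imwrite("pics/d.png",cv2.resize(im[135:235,205:315],None,fx=6,fy=6,interpolation=cv2.INTER_CUBIC))
```

```text
45 ((257.1498107910156, 164.0382537841797), (11.366766929626465, 31.06711769104004), 79.94947814941406) (258.0, 165.0) 16.278919219970703 [ 0.45989454 -0.1199561   0.226     ] [ 0.46144337 -0.11998619  0.216     ]
60 ((261.4414367675781, 185.75106811523438), (55.051151275634766, 56.7932014465332), 9.525894165039062) (260.7987060546875, 185.76577758789062) 28.943449020385742 [ 0.47951837 -0.11631326  0.226     ] [ 0.48176163 -0.11621444  0.216     ]
75 ((261.601806640625, 186.33810424804688), (55.32628631591797, 58.535247802734375), 178.54331970214844) (261.3757629394531, 185.98446655273438) 29.313007354736328 [ 0.48005803 -0.11617348  0.226     ] [ 0.48232039 -0.11606971  0.216     ]
[array([ 0.47952695, -0.13907527,  0.226     ]), array([ 0.47999307, -0.09076883,  0.226     ])]
```

View pics/d.png

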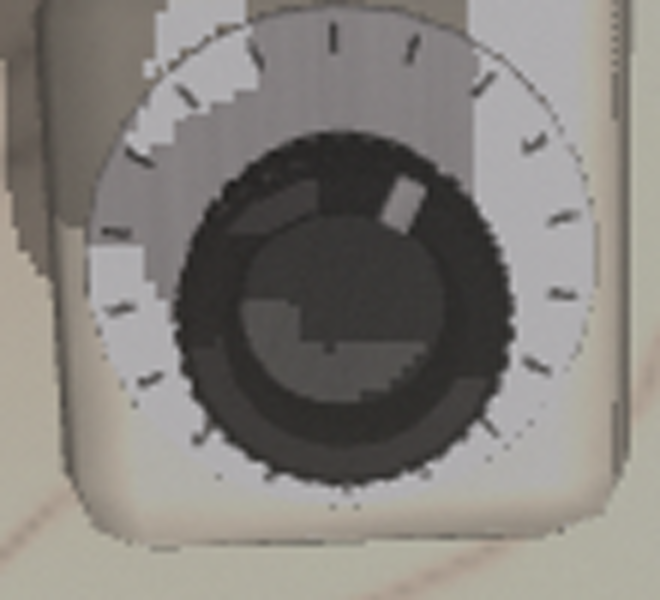

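The crop shows the rim spanning columns 174 to 514, the tab at about (404,205) and the engraved deck ring concentric with the dial. That puts the dial axis at about (0.480, -0.116). I'll centre over it, descend part way and measure again.

Emit:
send_rows(series="0 -0.1 0 0.2 1.5 0.2 1; 0 -0.1 0 0.37 3 0.39 1; 0 -0.1 0 0.37 4.5 0.39 1; 0 -0.1 0 0.37 6 0.39 1; 0 -0.1 0 0.37 7 0.39 1; 0 -0.1 0 0.37 8 0.39 1; 0 -0.1 0 0.37 8 0.39 1; 0 -0.1 0 0.37 8 0.39 1; 0 -0.1 0 0.37 8 0.39 1; 0 -0.1 0 0.37 8 0.39 1")

```text
time_s: 3.48
ee_pos: [0.4803, -0.1161, 0.2511]
eef_rot: [-1.572, 0.0, 1.571]
force: [-0.4, 0.4, 0.0]
grip_width: 0.0941
```

Run:
```python
from go import *
go([.48,-.116,.195],1.57)
c=cam("wrist"); im=camera("wrist")[:,:,::-1].copy(); g=im.max(2)
u=proj(c,[.48,-.116,.226]); print(u, proj(c,[.48,-.09,.226]))
for th in(60,75,90):
    m=np.zeros_like(g); cv2.circle(m,tuple(int(v) for v in u),55,255,-1)
    m=((g<th)&(m>0)).astype(np.uint8)
    h=cv2.convexHull(max(cv2.findContours(m,cv2.RETR_EXTERNAL,cv2.CHAIN_APPROX_NONE)[0],key=cv2.contourArea)); e=cv2.fitEllipse(h)
    print(th,e,cv2.boundingRect(h),ray(c,e[0],.226),ray(c,e[0],.216))
cv2.imwrite("pics/e.png",cv2.resize(im[90:290,130:390],None,fx=3,fy=3,interpolation=cv2.INTER_CUBIC))
```

```text
t 3.4833 pos [ 0.4803 -0.1161  0.2511] rot [-1.5720e+00  4.0000e-04  1.5709e+00]
turn [ 0.01  0.01 -0.  ] shift [0.01 5.61 0.03]
[257.85135537 218.01767028] [297.27886339 218.00973944]
60 ((257.7747802734375, 216.10594177246094), (74.64459228515625, 79.45559692382812), 179.86634826660156) (220, 176, 76, 80) [ 0.47867782 -0.11605008  0.226     ] [ 0.48194129 -0.11605144  0.216     ]
75 ((257.9706115722656, 215.5755157470703), (75.10020446777344, 81.03103637695312), 179.5166778564453) (220, 174, 77, 82) [ 0.47831168 -0.11592104  0.226     ] [ 0.48155714 -0.11591605  0.216     ]
90 ((257.8484802246094, 215.46817016601562), (75.77383422851562, 81.4828872680664), 178.42819213867188) (219, 174, 78, 82) [ 0.4782376  -0.11600142  0.226     ] [ 0.48147941 -0.11600039  0.216     ]
```

View pics/e.png

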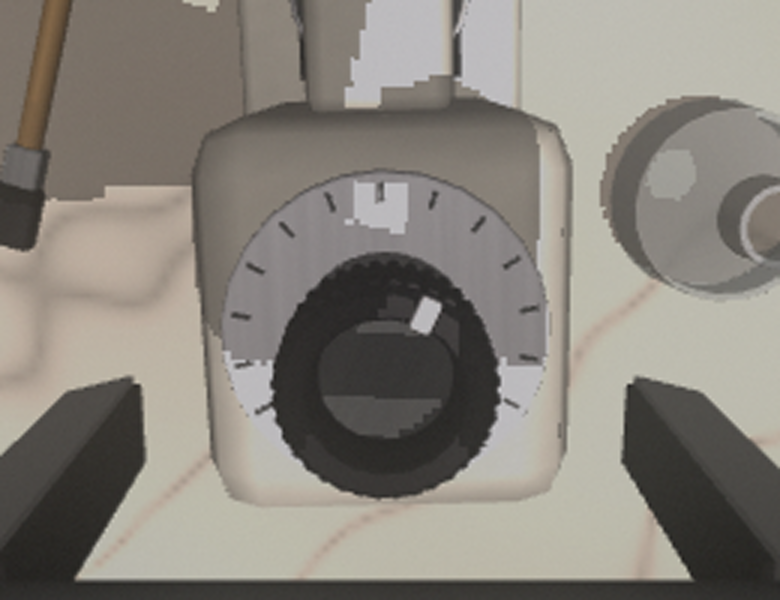

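Dial and fingers are centred in this view (dial centre column about 386, finger midpoint about 383), and the axis at (0.480, -0.116) holds. Now I'll descend and close gently.

Emit:
send_rows(series="0 0 0 0 1 0 1; 0 0 0 0 2 0 1; 0 0 0 0 3 0 1; 0 0 0 0 4 0 1; 0 0 0 0 5 0 1; 0 0 0 0 5.7 0 1; 0 0 0 0 5.7 0 1; 0 0 0 0 5.7 0 0.5; 0 0 0 0 5.7 0 0.3; 0 0 0 0 5.7 0 0.2", newtons=6)

```text
time_s: 4.37
ee_pos: [0.4802, -0.1161, 0.1939]
eef_rot: [-1.572, 0.0, 1.571]
force: [0.6, 0.6, 0.9]
grip_width: 0.0773
```

Emit:
send_rows(series="0 0 0 0 0 0 0.15; 0 0 0 0 0 0 0.1; 0 0 0 0 0 0 0; 0 0 0 0 0 0 -1; 0 0 0 0 0 0 -1; 0 0 0 0 0 0 -1; 0 0 0 0 0 0 -1; 0 0 0 0 0 0 -1; 0 0 0 0 0 0 -1; 0 0 0 0 0 0 -1", newtons=6)

```text
time_s: 5.2
ee_pos: [0.48, -0.1157, 0.1935]
eef_rot: [-1.571, -0.001, 1.571]
force: [-1.0, 4.9, 3.5]
grip_width: 0.0518
```

```bash
cat > s.py <<'E'
from station import *
o=get_obs(); print(o["time_s"],o["ee_pos"].round(4),o["eef_rot"].round(4),"F",o["force"].round(2),"M",o["moment"].round(3),o["grip_width"],"q6",o["qpos"][5].round(3),"tau6",o["tau"][5].round(3))
E
python3 s.py
```

```text
5.2 [ 0.48   -0.1157  0.1935] [-1.5709e+00 -5.0000e-04  1.5711e+00] F [-1.03  4.86  3.46] M [ 1.031 -0.028 -0.011] 0.05177400278042151 q6 -1.882 tau6 0.021
```

Emit:
send_rows(series="0 0 0 0.05 0 0 -1; 0 0 0 0.05 0 0 -1; 0 0 0 0.05 0 0 -1; 0 1 0 0.05 0 0 -1; 0 2 0 0.05 0 0 -1; 0 3 0 0.05 0 0 -1; 0 4 0 0.05 0 0 -1; 0 4.8 0 0.05 0 0 -1; 0 4.8 0 0.05 0 0 -1; 0 4.8 0 0.05 0 0 -1", newtons=25)

```text
time_s: 6.03
ee_pos: [0.4804, -0.1143, 0.1935]
eef_rot: [-1.571, -0.002, 1.152]
force: [2.5, 11.8, 3.4]
grip_width: 0.0517
```

```bash
python3 s.py
```

```text
6.0333 [ 0.4804 -0.1143  0.1935] [-1.5706 -0.0023  1.1522] F [ 2.55 11.82  3.36] M [ 2.137 -0.551  0.149] 0.051661278014078924 q6 -1.462 tau6 0.485
```

Emit:
send_rows(series="0 0 0 0.1 0 0.02 -1; 0 0 0 0.1 0 0.02 -1; 0 1 0 0.1 0 0.04 -1; 0 2 0 0.1 0 0.04 -1; 0 3 0 0.1 0 0.04 -1; 0 4 0 0.1 0 0.04 -1; 0 4 0 0.1 0 0.04 -1; 0 4 0 0.1 0 0.04 -1; 0 4 0 0.1 0 0.04 -1; 0 4 0 0.1 0 0.04 -1")

```text
time_s: 6.87
ee_pos: [0.481, -0.1133, 0.1935]
eef_rot: [-1.571, -0.003, 0.804]
force: [8.7, 13.0, 1.1]
grip_width: 0.0518
```

```bash
python3 s.py
```

```text
6.8667 [ 0.481  -0.1133  0.1935] [-1.5711 -0.0032  0.8037] F [ 8.75 12.96  1.11] M [ 2.178 -1.599  0.146] 0.051794184903165785 q6 -1.111 tau6 0.165
```

The actual TCP drifts along an arc as the tool turns. That fits a dial axis about 3 mm off along tool z, at roughly (0.483, -0.1155). I'll release here, since the dial sits in a click, recentre and grip again.

Emit:
send_rows(series="0 -0.8 0 0 0 0 -1; 0 -0.8 0 0 0 0 -1; 0 -0.8 0 0 0 0 0.3; 0 -0.8 0 0 0 0 0.45; 0 -0.8 0 0 0 0 0.45; 0 -0.8 0 0 0 0 0.45; 0 -0.8 0 0 0 0 0.45; 0 -0.8 0 0 0 0 0.45; 0 -0.8 0 0 0 0 0.45; 0 -0.8 0 0 0 0 0.45")

```text
time_s: 7.7
ee_pos: [0.48, -0.1145, 0.1934]
eef_rot: [-1.571, 0.0, 0.873]
force: [0.3, 0.1, -0.2]
grip_width: 0.0682
```

```bash
python3 s.py
python3 - <<'E'
from go import *
go([.483,-.1155,.1935],1.571-.6981)
c=cam("wrist"); im=camera("wrist")[:,:,::-1].copy()
print(proj(c,[.483,-.1155,.226]))
cv2.imwrite("pics/f.png",im[100:384,80:440])
E
```

```text
7.7 [ 0.48   -0.1145  0.1934] [-1.5708e+00  1.0000e-04  8.7270e-01] F [ 0.29  0.11 -0.21] M [-0.035 -0.166  0.027] 0.06817352300436359 q6 -1.181 tau6 0.0
t 7.7 pos [ 0.48   -0.1145  0.1934] rot [-1.5708e+00  1.0000e-04  8.7270e-01]
turn [ 0. -0. -0.] shift [ 0.11 -0.01 -0.29]
[260.66220567 261.32398734]
```

View pics/f.png

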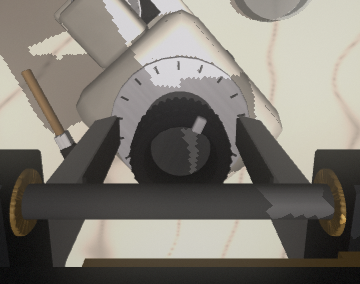

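The dial is between the fingers with the tab at crop (200,125), at the same bearing in the hand as before, so it did not slip. I'll recentre and grip again.

Emit:
send_rows(series="0 0 0 0.11 0 -0.29 0.45; 0 0 0 0.11 0 -0.29 0.45; 0 0 0 0.11 0 -0.29 0.3; 0 0 0 0.11 0 -0.29 0.2; 0 0 0 0.11 0 -0.29 0; 0 0 0 0.11 0 -0.29 -1; 0 0 0 0.11 0 -0.29 -1; 0 0 0 0.11 0 -0.29 -1; 0 0 0 0.11 0 -0.29 -1; 0 0 0 0.11 0 -0.29 -1", newtons=25)

```text
time_s: 8.58
ee_pos: [0.4831, -0.1152, 0.1934]
eef_rot: [-1.571, -0.001, 0.873]
force: [3.7, 4.0, -0.9]
grip_width: 0.0516
```

```bash
python3 s.py
```

```text
8.5833 [ 0.4831 -0.1152  0.1934] [-1.5709e+00 -5.0000e-04  8.7300e-01] F [ 3.72  3.98 -0.91] M [ 0.65  -0.681 -0.02 ] 0.05157559360630922 q6 -1.181 tau6 0.014
```

Emit:
send_rows(series="0 1 0 0.03 0 0 -1; 0 2 0 0.03 0 0 -1; 0 3 0 0.03 0 0 -1; 0 4 0 0.03 0 0 -1; 0 4.5 0 0.03 0 0 -1; 0 4.8 0 0.03 0 0 -1; 0 4.8 0 0.03 0 0 -1; 0 4.8 0 0.03 0 0 -1; 0 4.8 0 0.03 0 0 -1; 0 4.8 0 0.03 0 0 -1")

```text
time_s: 9.42
ee_pos: [0.4834, -0.1151, 0.1934]
eef_rot: [-1.571, -0.001, 0.454]
force: [3.9, 3.0, -1.1]
grip_width: 0.0519
```

```bash
python3 s.py
```

```text
9.4167 [ 0.4834 -0.1151  0.1934] [-1.5708e+00 -5.0000e-04  4.5410e-01] F [ 3.89  2.96 -1.07] M [ 0.623 -0.75   0.097] 0.051926985777459266 q6 -0.762 tau6 0.048
```

Mz is 0.097, which is only a click. On to the next one.

Emit:
send_rows(series="0 0.7 0 0 0 0 -1; 0 1.4 0 0 0 0 -1; 0 2.1 0 0 0 0 -1; 0 2.8 0 0 0 0 -1; 0 3.4 0 0 0 0 -1; 0 4 0 0 0 0 -1; 0 4 0 0 0 0 -1; 0 4 0 0 0 0 -1; 0 4 0 0 0 0 -1; 0 4 0 0 0 0 -1")

```text
time_s: 10.25
ee_pos: [0.4836, -0.115, 0.1934]
eef_rot: [-1.571, -0.001, 0.105]
force: [5.6, 3.2, -0.8]
grip_width: 0.0513
```

```bash
python3 s.py
```

```text
10.25 [ 0.4836 -0.115   0.1934] [-1.5707e+00 -1.1000e-03  1.0510e-01] F [ 5.59  3.21 -0.79] M [ 0.656 -1.098  0.05 ] 0.05133832921074657 q6 -0.413 tau6 0.088
```

Emit:
send_rows(series="0 0.7 0 0 0 0 -1; 0 1.4 0 0 0 0 -1; 0 2.1 0 0 0 0 -1; 0 2.8 0 0 0 0 -1; 0 3.4 0 0 0 0 -1; 0 4 0 0 0 0 -1; 0 4 0 0 0 0 -1; 0 4 0 0 0 0 -1; 0 4 0 0 0 0 -1; 0 4 0 0 0 0 -1")

```text
time_s: 11.08
ee_pos: [0.4838, -0.1151, 0.1934]
eef_rot: [-1.57, -0.001, -0.244]
force: [9.0, 3.5, -2.3]
grip_width: 0.0516
```

```bash
python3 s.py
```

```text
11.0833 [ 0.4838 -0.1151  0.1934] [-1.5703e+00 -1.5000e-03 -2.4370e-01] F [ 8.99  3.48 -2.32] M [ 0.626 -1.295  0.222] 0.05162008138534584 q6 -0.064 tau6 0.263
```

Mz is 0.222, which is ambiguous, so I'll average several readings while holding.

```bash
cat > avg.py <<'E'
from station import *
import numpy as np
M=[];T=[];F=[]
for _ in range(8):
    camera("wrist"); o=get_obs(); M.append(o["moment"][2]);T.append(o["tau"][5]);F.append(o["force"])
print(o["time_s"],"Mz",np.round(M,3),np.mean(M).round(3),"tau",np.round(T,3),"F",np.mean(F,0).round(2),"yaw",o["eef_rot"][2],o["ee_pos"].round(4))
E
python3 avg.py
```

```text
11.4833 Mz [0.21  0.266 0.234 0.304 0.261 0.247 0.312 0.255] 0.261 tau [0.262 0.261 0.261 0.261 0.261 0.261 0.261 0.261] F [ 9.22  3.16 -2.7 ] yaw -0.24372896617769013 [ 0.4838 -0.115   0.1934]
```

Emit:
send_rows(series="0 0.1 0 0 0 0 -1; 0 0.2 0 0 0 0 -1; 0 0.3 0 0 0 0 -1; 0 0.4 0 0 0 0 -1; 0 0.4 0 0 0 0 -1; 0 0.4 0 0 0 0 -1; 0 0.4 0 0 0 0 -1; 0 0.4 0 0 0 0 -1; 0 0.4 0 0 0 0 -1; 0 0.4 0 0 0 0 -1")

```text
time_s: 12.32
ee_pos: [0.4838, -0.1151, 0.1934]
eef_rot: [-1.57, -0.002, -0.279]
force: [9.7, 2.6, -2.6]
grip_width: 0.0517
```

```bash
python3 avg.py
```

```text
12.7167 Mz [0.327 0.32  0.312 0.332 0.264 0.232 0.37  0.245] 0.3 tau [0.312 0.312 0.312 0.312 0.312 0.312 0.312 0.312] F [ 9.68  2.81 -2.7 ] yaw -0.2785489824712817 [ 0.4838 -0.1151  0.1934]
```

Torque rises past the click level: 0.26 at 0.07 rad commanded, then 0.31 at 0.105. Earlier clicks gave 0.05 to 0.09. This is the stop at click 5 from the start. I'll return to nominal zero and check that the torque vanishes.

Emit:
send_rows(series="0 -0.4 0 0 0 0 -1; 0 -0.8 0 0 0 0 -1; 0 -1.2 0 0 0 0 -1; 0 -1.2 0 0 0 0 -1; 0 -1.2 0 0 0 0 -1; 0 -1.2 0 0 0 0 -1; 0 -1.2 0 0 0 0 -1; 0 -1.2 0 0 0 0 -1; 0 -1.2 0 0 0 0 -1; 0 -1.2 0 0 0 0 -1")

```text
time_s: 13.55
ee_pos: [0.4838, -0.115, 0.1934]
eef_rot: [-1.57, -0.002, -0.174]
force: [7.4, 3.8, -2.2]
grip_width: 0.0516
```

```bash
python3 avg.py
```

```text
13.95 Mz [-0.001  0.036  0.058  0.014  0.074 -0.015 -0.015  0.05 ] 0.025 tau [0.021 0.021 0.021 0.021 0.021 0.021 0.021 0.021] F [ 7.49  3.7  -2.84] yaw -0.1742254591273381 [ 0.4838 -0.115   0.1934]
```

Torque is about zero there. One firmer but safe press (0.13 rad commanded, at most 0.55 N m) will make sure it is the stop.

Emit:
send_rows(series="0 0.3 0 0 0 0 -1; 0 0.6 0 0 0 0 -1; 0 0.9 0 0 0 0 -1; 0 1.1 0 0 0 0 -1; 0 1.3 0 0 0 0 -1; 0 1.5 0 0 0 0 -1; 0 1.5 0 0 0 0 -1; 0 1.5 0 0 0 0 -1; 0 1.5 0 0 0 0 -1; 0 1.5 0 0 0 0 -1", newtons=35)

```text
time_s: 14.78
ee_pos: [0.4838, -0.1151, 0.1934]
eef_rot: [-1.57, -0.001, -0.305]
force: [10.5, 2.8, -2.6]
grip_width: 0.0517
```

```bash
python3 avg.py
```

```text
15.1833 Mz [0.396 0.411 0.363 0.391 0.302 0.375 0.379 0.342] 0.37 tau [0.384 0.384 0.384 0.384 0.384 0.384 0.384 0.384] F [10.11  2.84 -2.61] yaw -0.30469568840631556 [ 0.4838 -0.1151  0.1934]
```

It is the stop: torque rises monotonically to 0.38. Now back to zero plus six clicks, 25.5 units in all.

Emit:
send_rows(series="0 -1.2 0 0 0 0 -1; 0 -2.5 0 0 0 0 -1; 0 -3.8 0 0 0 0 -1; 0 -5.1 0 0 0 0 -1; 0 -6.4 0 0 0 0 -1; 0 -7.7 0 0 0 0 -1; 0 -9 0 0 0 0 -1; 0 -10.3 0 0 0 0 -1; 0 -11.6 0 0 0 0 -1; 0 -12.8 0 0 0 0 -1")

```text
time_s: 16.02
ee_pos: [0.4832, -0.1152, 0.1934]
eef_rot: [-1.571, -0.0, 0.818]
force: [1.9, 2.3, -0.1]
grip_width: 0.0517
```

Emit:
send_rows(series="0 -1.2 0 0 0 0 -1; 0 -2.5 0 0 0 0 -1; 0 -3.8 0 0 0 0 -1; 0 -5.1 0 0 0 0 -1; 0 -6.4 0 0 0 0 -1; 0 -7.7 0 0 0 0 -1; 0 -9 0 0 0 0 -1; 0 -10.3 0 0 0 0 -1; 0 -11.6 0 0 0 0 -1; 0 -12.7 0 0 0 0 -1")

```text
time_s: 16.85
ee_pos: [0.483, -0.1158, 0.1934]
eef_rot: [-1.57, 0.001, 1.926]
force: [0.8, -3.6, -1.4]
grip_width: 0.0515
```

```bash
python3 avg.py
```

```text
17.25 Mz [-0.041  0.021  0.022  0.003  0.     0.066  0.029  0.041] 0.018 tau [ 1.65  -2.216 -1.036 -0.214  0.026  0.045  0.043  0.042] F [ 0.13 -5.32 -0.3 ] yaw 1.9161734870074476 [ 0.483  -0.1158  0.1934]
```

The tool is at yaw 1.916 (nominal 1.920) with torque near zero, so the dial is resting in the click. I'll let go, then lift straight up.

Emit:
send_rows(series="0 0 0 0 0 0 0.1; 0 0 0 0 0 0 0.2; 0 0 0 0 0 0 0.5; 0 0 0 0 0 0 0.8; 0 0 0 0 0 0 0.9; 0 0 0 0 0 0 0.9; 0 0 0 0 0 0 0.9; 0 0 0 0 0 0 0.9; 0 0 0 0 0 0 0.9; 0 0 0 0 0 0 0.9")

```text
time_s: 18.08
ee_pos: [0.4832, -0.1152, 0.1934]
eef_rot: [-1.571, 0.0, 1.92]
force: [-0.3, -0.4, 0.4]
grip_width: 0.089
```

Emit:
send_rows(series="0 0.5 0 0 -1 0 0.9; 0 1.5 0 0 -2.5 0 0.9; 0 2.5 0 0 -4.5 0 0.9; 0 3.5 0 0 -6.5 0 0.9; 0 4 0 0 -8.5 0 0.9; 0 4 0 0 -10.5 0 0.9; 0 4 0 0 -12.5 0 0.9; 0 4 0 0 -13.6 0 0.9; 0 4 0 0 -13.6 0 0.9; 0 4 0 0 -13.6 0 0.9")

```text
time_s: 18.92
ee_pos: [0.4832, -0.1152, 0.3288]
eef_rot: [-1.571, -0.0, 1.571]
force: [-1.0, -0.4, -0.2]
grip_width: 0.0891
```

```bash
python3 s.py
python3 - <<'E'
from h import *
# tab heading: bright spot on the rim annulus (r=21mm) at z=.226, before and now
D=np.array([.483,-.1155])
def tab(im,c):
    g=im.max(2).astype(float); best=[]
    for dx in(0,):
        v=[]
        for a in np.arange(0,360,2):
            q=[proj(c,[D[0]+r*np.cos(np.radians(a)),D[1]+r*np.sin(np.radians(a)),.226]) for r in(.019,.021,.023)]
            v.append(np.mean([g[int(round(y)),int(round(x))] for x,y in q]))
    v=np.array(v); k=np.arange(0,360,2); w=v>v.max()*.8
    print("tab deg",k[w],v.max(),np.median(v))
c=cam("wrist"); im=camera("wrist"); tab(im,c)
cv2.imwrite("pics/g.png",im[:,:,::-1]); u=proj(c,[*D,.226]); print(u)
# start picture (pose: .4839 -.1197 .3303, yaw 1.5616)
i=camera_info("wrist"); T=np.eye(4); T[:3,:3]=Ro.from_euler('xyz',[-1.5707,0,1.5616]).as_matrix(); T[:3,3]=[.4839,-.1197,.3303]
M=np.linalg.inv(T@i["mount"]); tab(cv2.imread("pics/c.png"),(i["K"],M[:3,:3],M[:3,3]))
E
```

```text
18.9167 [ 0.4832 -0.1152  0.3288] [-1.5707e+00 -1.0000e-04  1.5710e+00] F [-0.99 -0.4  -0.25] M [ 0.051 -0.167 -0.007] 0.0891166020848284 q6 -1.879 tau6 0.001
tab deg [172 174 176 178 180] 127.66666666666667 58.333333333333336
[257.33512388 190.72658126]
tab deg [150 152 154 156 158 160] 131.33333333333334 59.0
```

View pics/g.png

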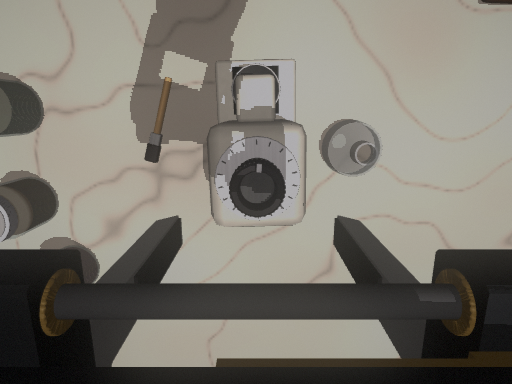

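The tab is now at (258,169), 176° against 155° at the start. That is +21°, one click more open than the start, as expected (5 clicks closed, then 6 back). The cup, funnel and brush stand where they were, so I'm handing in.

```bash
python3 -c "
from station import *
print(hand_in())"
```

```text
the job is handed in; nothing more can be done
None
```

The mill is set: I turned the dial clockwise to its stop, finger-tight, then back six clicks. I released it resting in that click and handed in at about 19 s.

- **Stop:** It came five clicks clockwise from where the dial started, about 1.75 rad. Torque rose 0.26, 0.31, then 0.38 N m, well under the 0.65 limit, against 0.05–0.09 N m at the two clicks before it. It fell to about zero when I eased back to the click position.
- **Six clicks back:** The residual torque before letting go was about 0.04 N m. After release the camera put the tab at about 176°, against 155° at the start. That is 21°, one click net, matching five clicks closed and six opened.
- **Surroundings:** The arm was lifted clear. The cup, funnel and brush look unmoved in the last wrist view. I did not re-check the jars, ramekin and palette knife, but the arm did not go near them.

**What disagreed:**
- **First grip:** It was about 3 mm off the dial's axis and gave up to about 16 N of side force. I released it in a click, re-centred and gripped again.
- **Torque against angle:** At the stop, torque rose more slowly with hand angle than the figures given. I put this down to give in the pads. The tab check showed no meaningful slip.

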